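# Set the shutter lever of a bench dust port

## Task

Work the shutter of the dust-extraction port on the bench: push its lever counter-clockwise (seen from above) all the way to the open stop, then push it back clockwise until its pointer stands at the index clip on the rim, and leave it there. Push the lever's upright tab from one side at a time with the fingers, never pinching it, and do not disturb the cup, the filter cartridge or the knife.

Things in the scene. Friction and masses are not known exactly. Their poses are not given: they have to be found in the camera images.
- port: Dust port fixed on the bench, place and yaw vary: round aluminium flange 290 mm across, 12 mm thick, origin under its centre, a blue drum 148 mm across in its middle. Black scale ticks every 10 degrees, from shut to open, span 45 degrees either side of its +x axis. At either end of the lever's travel a steel stop post, 9 mm thick, 88 mm from the axis, top 44 mm above the bench.
- ring_axis (a point): Point on the vertical axis of the shutter ring, level with the ring's top, 41 mm above the bench. The bare steel ring, 148 mm across, lies on the port's drum, turns about this axis and carries the lever.
- shutter (a joint): Angle of the ring and its lever, rad: 0 = shut, at the clockwise stop; grows counter-clockwise seen from above to 1.571 = fully open, at the other stop. The ring is stiff (about 3 N at the tab turns it) and stays where it is left.
- lever_tab (a point): Centre of the lever's upright tab, 100 mm from the ring's axis, 64 mm above the bench; x axis radially outward. Dark steel core with a black rubber cheek on either side: 18 mm thick along the arc, 24 mm radially, 41 to 87 mm above the bench (cheeks 46 to 82 mm). A flat steel arm 12 mm wide, top 41 mm above the bench, joins it to the ring.
- cheek_ccw (a point): Centre of the outer face of the rubber cheek on the counter-clockwise side of the tab (24 x 5 x 36 mm), 9 mm from the tab's centre; pushed to turn the lever clockwise.
- cheek_cw (a point): Centre of the outer face of the rubber cheek on the clockwise side of the tab (24 x 5 x 36 mm), 9 mm from the tab's centre; pushed to turn the lever counter-clockwise.
- pointer_tip (a point): Outer end of the lever's thin dark steel pointer needle (4 mm wide), 122 mm from the ring's axis, 37 mm above the bench, in line with the tab; x axis points radially outward.
- index_tip (a point): Inner tip of the index clip, a dark steel clip 18 mm wide with a brass screw, fixed on the flange's rim; its wedge points at the ring's axis. Tip 125 mm from the axis, 15 mm above the bench; the clip reaches out to 153 mm and up to 28 mm. x axis radially outward. Its place on the scale varies from 0.35 to 1.15 rad from the shut end.
- cup: Bystander: loose blue cup, 66 mm across, 78 mm tall, origin under its centre; stands just counter-clockwise of the flange.
- cartridge: Bystander: loose grey respirator filter cartridge, 86 mm across, 46 mm tall, origin under its centre; stands on the clockwise side of the flange.
- knife: Bystander: loose knife with wooden handle lying flat beyond the flange, about 230 mm long along its y axis, 30 mm wide, 18 mm high, origin under the joint of blade and handle.
Mind the look-alikes: they are no part of the job. Of the things shaped like the part that bears index_tip, the dark steel one is meant.

How it is judged:
By the outcome, as a careful person would: the job done as asked, in the order asked, and still so for the second after the job is handed in, with the robot touching nothing.
It also fails if it takes over 54 s, if anything falls off the work surface, if the arm or the gripper's body presses on something with over 40 N, if the wrist force passes 120 N, or if a joint passes its speed limit or range.

## Robot

A 6-joint arm with a two-finger parallel gripper is mounted at the origin on the work surface. World frame = base frame: x ahead of the robot, y to its left, z up, the work surface at z = 0. Lengths are in m, angles in rad, forces in N, time in s.
With the tool pointing down it reaches from about 0.35 to 0.975 m from the base axis. Payload 4.9 kg.
Tool frame: the origin (TCP) lies at the very end of the fingers, on their centre line; the grasp point (between the pads) lies 19 mm behind it; x points along the fingers, y is the direction in which the jaws open and shut, and the axes are right-handed (so a half turn about x gives the same grasp; the last joint's range is limited). The gripper opens to 85 mm and grips with 20 to 120 N. Pads are 22 mm wide; open, the fingers measure 114 mm over their backs; the gripper's body (76 mm by 85 mm) begins 54 mm behind the grasp point. The pads swing forward as they close: fully open they stand 13 mm farther back than shut.
Start: joints at [1.186, 0.053, 1.613, -0, 1.476, -0.119], TCP at [0.164, 0.603, 0.196] pointing down, gripper open.
Joint ranges: [-3.01, 3.01], [-1.01, 2.22], [0.06, 2.58], [-1.02, 4.17], [0.09, 2.62], [-3.14, 3.14]. Speed limits (rad/s): [2.57, 2.57, 3.14, 3.14, 3.14, 3.14].

## Interface

Orientations are given as a unit quaternion [w, x, y, z].
In Python, from plant import manip gives the robot as it stands.
- The arm moves only by the tool play_rows, never from a script. Its argument "plan" is a list of rows, each a list of 5 numbers: the shift along the tool's x, y, z in mm, then the turn about the tool's x in rad, then the closure, from -1 (fully open) to 1 (shut). A call has 1 to 8 rows; each row is the pose to reach, as a shift and turn from the pose commanded when the call began, along the tool's axes at that moment; what a row does not reach only later rows make up. A row lasts 1/8 s, in which the tool goes at most 62.5 mm and 10.7 degrees, less where a joint would pass 70% of its speed; a pose out of reach is approached as far as the arm can. A call with a gripper value outside its range is refused whole. The fingers move at their own pace and stop on an object; the grip force is fixed at half the most. Time passes only in rows, so rows that repeat a pose let the fingers close. It gives the time, the measured TCP pose, the force and the opening at its end, in the units of the state.
- manip.state(): the state, without advancing time (a new reading comes with each control period).
- manip.grab_frame(name): name is "scene" or "top" or "wrist"; returns a dict with "img" (384x512x3 uint8, red, green, blue), "range_z" (384x512 float32, m along the optical axis (not along the pixel's ray), 0 where there is no reading), "fx", "fy", "cx", "cy" (pixels), "origin" and "rotation" of the camera in the world. Camera axes: x right, y up, looking along -z (the intrinsics and any distortion apply to the point x, -y, -z); pixel columns grow to the right and rows downward; lengths in m; the calibration is good to about 2 mm. A picture is of the moment at which its call begins.
- manip.job_done(): hands the job in, once; it reports no verdict.
The state is a dict: "time": time; "joint_pos": joint angles; "joint_vel": joint speeds; "joint_efforts": joint torques, N m; "tool_pos": TCP position; "tool_rot": TCP orientation; "contact_force": force on the tool from outside, world axes, zero at the start; "ft_torque": the same for the moment, N m; "gripper_width": opening from 0.0 (shut) to 1.0 (fully open).
Only numpy, scipy, OpenCV 4.12 (cv2) and the standard library are available. Lean on these libraries where they do the work, as an engineer would, in place of code of your own. Each camera call takes 0.05 s, during which the arm holds its last target. There are 200 camera calls.

## Working session

There is one attempt and no reset: what is moved stays moved. The work goes in short steps, Python scripts to look and compute and a tool call to move; the robot and the scene stay as the last step left them, time stands still between calls to the robot, and variables do not carry over. Pictures are saved under pics/ and viewed, about 8 in all and at most 12, crops included, and the job is handed in when it is done.

Besides the shell and the picture viewer there is one more tool, called after "Emit:" as name([rows], argument=value, ...), one row to a line, values as JSON. play_rows: Moves the arm, as the interface text tells. Its arguments: {"type":"object","properties":{"plan":{"type":"array"}},"required":["plan"]}

```bash
mkdir -p pics; cat > h.py <<'E'
import numpy as np, cv2
from plant import manip
def grab(n):
    f=manip.grab_frame(n); np.savez(''+n+'.npz',**{k:np.asarray(v) for k,v in f.items()}); return f
def load(n): return dict(np.load(''+n+'.npz',allow_pickle=True))
def ray(f,u,v,z):
    d=np.asarray(f['rotation'])@np.array([(u-f['cx'])/f['fx'],-(v-f['cy'])/f['fy'],-1.0]); o=np.asarray(f['origin'])
    return o+d*(z-o[2])/d[2]
def cloud(f):
    v,u=np.mgrid[0:384,0:512]; r=f['range_z']
    p=np.stack([(u-f['cx'])/f['fx']*r,-(v-f['cy'])/f['fy']*r,-r],-1)
    return p@np.asarray(f['rotation']).T+np.asarray(f['origin'])
def proj(f,p):
    q=np.asarray(f['rotation']).T@(np.asarray(p)-np.asarray(f['origin'])); return f['cx']-f['fx']*q[0]/q[2], f['cy']+f['fy']*q[1]/q[2]
E
python3 - <<'E'
from h import *
for n in('scene','top'):
    f=grab(n); print(n,[ (k,np.round(v,3).tolist()) for k,v in f.items() if k not in('img','range_z')])
    cv2.imwrite(f'pics/{n}0.png',cv2.resize(f['img'][:,:,::-1],(800,600),interpolation=cv2.INTER_CUBIC))
print(manip.state())
E
```

```text
scene [('fx', 418.846), ('fy', 418.846), ('cx', 258.742), ('cy', 196.818), ('origin', [0.937, 0.725, 0.695]), ('rotation', [0.274, 0.136, 0.427, 0.851])]
top [('fx', 390.436), ('fy', 390.436), ('cx', 262.327), ('cy', 192.962), ('origin', [0.311, 0.059, 0.931]), ('rotation', [-0.702, -0.056, 0.055, 0.708])]
{'time': 0.1, 'joint_pos': array([ 1.18599694e+00,  5.32948569e-02,  1.61413142e+00, -1.62061998e-05,
        1.47596643e+00, -1.18995712e-01]), 'joint_vel': array([-0.0006272 , -0.00152074, -0.0007364 ,  0.0007198 ,  0.00052812,
       -0.00054501]), 'joint_efforts': array([ 9.20437060e-05, -3.94894624e+01, -3.71366680e+01, -9.41829262e-05,
        3.84327941e-03,  4.70478994e-05]), 'tool_pos': array([0.1639505 , 0.60248397, 0.1948986 ]), 'tool_rot': array([ 0.70071788,  0.09308105,  0.70102408, -0.09431656]), 'contact_force': array([-0.57778   ,  0.15777297,  0.07646193]), 'ft_torque': array([0.04373353, 0.00776062, 0.00429987]), 'gripper_width': 1.000754154418339}
```

View pics/top0.png

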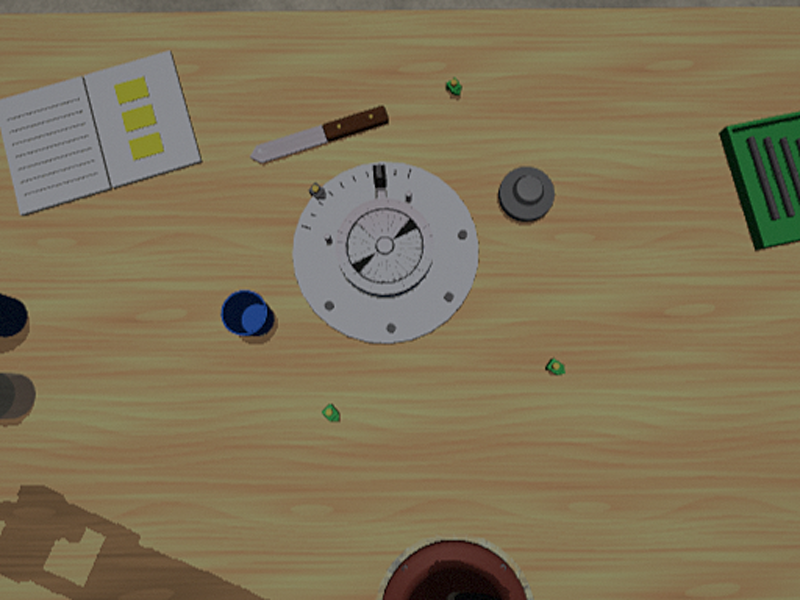

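View pics/scene0.png

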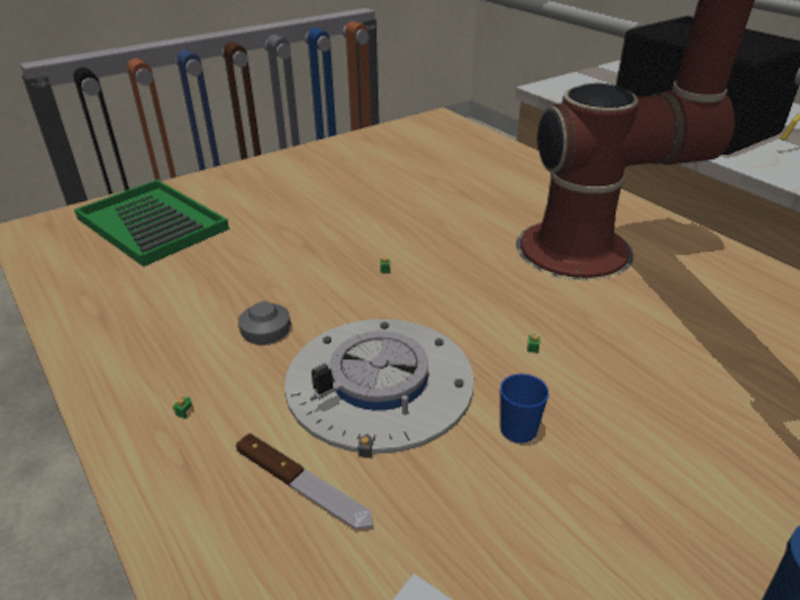

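The top view shows the flange at about (385,253), the tab at (379,178), the dark clip with its brass screw at (317,190), and the stops at (409,196) and (329,240). The cup is at (247,314), the cartridge at (527,193) and the knife at (325,133). The green clips are loose look-alikes.

```bash
cat > m.py <<'E'
from h import *
f=load('top'); c=cloud(f); img=f['img'].astype(int); hsv=cv2.cvtColor(f['img'],cv2.COLOR_RGB2HSV)
m=((hsv[...,1]<50)&(c[...,2]>0.004)&(c[...,2]<0.022)).astype(np.uint8); m[:,:180]=0;m[:,312:]=0;m[:100]=0;m[225:]=0
cn=max(cv2.findContours(m,cv2.RETR_EXTERNAL,cv2.CHAIN_APPROX_NONE)[0],key=cv2.contourArea)
h=cv2.convexHull(cn)[:,0]
P=np.array([ray(f,u,v,0.012)[:2] for u,v in h]);
from scipy.optimize import least_squares
r=least_squares(lambda q:np.hypot(*(P-q[:2]).T)-q[2],[.54,.03,.145],loss='soft_l1',f_scale=.001); C=r.x[:2]; print('flange',r.x)
print('near z of points: ')
def pol(p): d=p[:2]-C; return np.hypot(*d)*1e3,np.degrees(np.arctan2(d[1],d[0]))
S=.64
for n,(u,v),z in [('tab top',(379,168),.087),('stopcw',(408,194),.044),('stopccw',(328,238),.044),('screw',(315,187),.028),('tick1',(409,174),.012),('tick9',(306,227),.012)]:
    p=ray(f,u*S,v*S,z); print(n,p.round(4),pol(p),c[int(v*S),int(u*S)].round(3))
H=c[...,2]
def blob(name,mask,z):
    n,l,s,ce=cv2.connectedComponentsWithStats(mask.astype(np.uint8)); 
    i=1+np.argmax(s[1:,4]); p=ray(f,*ce[i],z); print(name,s[i],p.round(4),pol(p))
R=np.hypot(c[...,0]-C[0],c[...,1]-C[1])
blob('tab',(H>.07)&(R<.13)&(R>.08),.087)
blob('cup',(hsv[...,2]<999)&(H>.03)&(R>.16)&(R<.3)&(c[...,1]>C[1]),.078)
blob('cart',(H>.02)&(R>.16)&(R<.3)&(c[...,1]<C[1]-.1),.03)
x=cv2.resize(f['img'][95:215,180:315,::-1],None,fx=5,fy=5,interpolation=cv2.INTER_CUBIC); cv2.imwrite('pics/crop1.png',cv2.convertScaleAbs(x,alpha=1.4))
E
python3 m.py
```

```text
Traceback (most recent call last):
  File "m.py", line 2, in <module>
    f=load('top'); c=cloud(f); img=f['img'].astype(int); hsv=cv2.cvtColor(f['img'],cv2.COLOR_RGB2HSV)
                     ~~~~~^^^
  File "h.py", line 12, in cloud
    return p@np.asarray(f['rotation']).T+np.asarray(f['origin'])
           ~^~~~~~~~~~~~~~~~~~~~~~~~~~~~
ValueError: matmul: Input operand 1 has a mismatch in its core dimension 0, with gufunc signature (n?,k),(k,m?)->(n?,m?) (size 4 is different from 3)
```

```bash
cat >> h.py <<'E'
from scipy.spatial.transform import Rotation as Ro
_g,_l=grab,load
def _fix(f): f=dict(f); f['rotation']=Ro.from_quat(np.asarray(f['rotation'])[[1,2,3,0]]).as_matrix(); return f
def grab(n): return _fix(_g(n))
def load(n): return _fix(_l(n))
E
python3 m.py
```

```text
flange [0.5391028  0.09754305 0.14372452]
near z of points: 
tab top [0.6418 0.1026 0.087 ] (np.float64(102.82990476044237), np.float64(2.83401542371275)) [0.644 0.104 0.085]
stopcw [0.6169 0.0609 0.044 ] (np.float64(86.02287980178855), np.float64(-25.184096803059848)) [0.617 0.061 0.046]
stopccw [0.5494 0.1813 0.044 ] (np.float64(84.34608474072338), np.float64(82.98995947487406)) [0.551 0.184 0.042]
screw [0.635  0.2046 0.028 ] (np.float64(143.73371560080392), np.float64(48.13540941861478)) [0.637 0.206 0.027]
tick1 [0.6608 0.0592 0.012 ] (np.float64(127.6441301080827), np.float64(-17.49642475597605)) [0.662 0.061 0.011]
tick9 [0.5759 0.2201 0.012 ] (np.float64(127.99541162830666), np.float64(73.2810833781524)) [0.577 0.222 0.012]
tab [239 105   8  11  88] [0.6359 0.1028 0.087 ] (np.float64(96.95197342694253), np.float64(3.087943613995835))
cup [142 185  32  30 439] [0.435  0.2956 0.078 ] (np.float64(223.73641376963923), np.float64(117.73951784131677))
cart [320 106  35  35 956] [ 0.6237 -0.1213  0.03  ] (np.float64(234.5757564371336), np.float64(-68.87348948184989))
```

View pics/crop1.png

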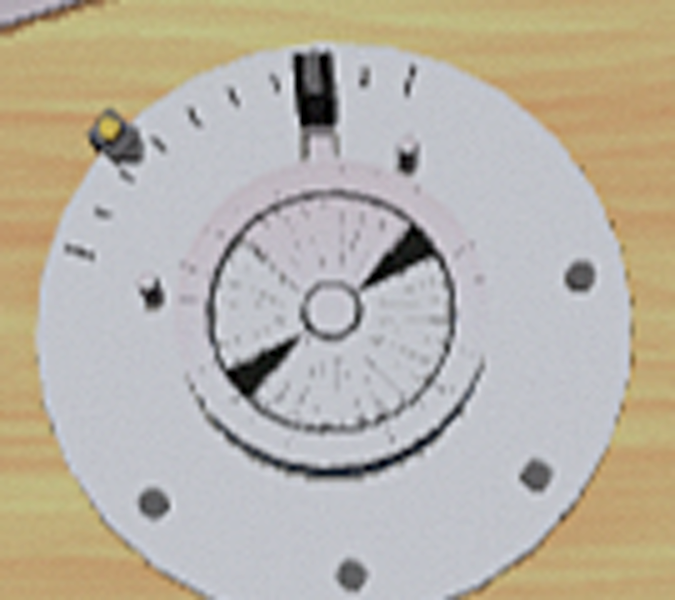

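```bash
cat > w.py <<'E'
from h import *
C=np.array([.5400,.0985])   # refined below if needed
def rows(targets,yaw_dir='y'):
    """targets: list of (radius_mm, polar angle deg of TCP, z mm, tangential yaw deg) -> rows in tool axes"""
    s=manip.state(); R=Ro.from_quat(np.asarray(s['tool_rot'])[[1,2,3,0]]).as_matrix(); p=s['tool_pos']
    y=R[:,1]; print('t',round(s['time'],2),'pos',p.round(4),'yaw_y',np.degrees(np.arctan2(y[1],y[0])).round(1),'xaxis',R[:,0].round(3),'F',s['contact_force'].round(1),'j',s['joint_pos'].round(2),'w',round(s['gripper_width'],2))
    for r,a,z,yw in targets:
        t=np.array([C[0]+r/1e3*np.cos(np.radians(a)),C[1]+r/1e3*np.sin(np.radians(a)),z/1e3])
        d=R.T@(t-p)*1e3
        dy=(yw-np.degrees(np.arctan2(y[1],y[0]))+90)%180-90   # y line, mod 180
        # turn about tool x (pointing down) -> opposite sign of yaw
        print(np.round(d,1),'turn',round(-np.radians(dy),3))
E
python3 -c "
from w import *
rows([(100,-19,200,71),(100,-19,56,71)])"
```

```text
t 0.1 pos [0.164  0.6025 0.1949] yaw_y 74.8 xaxis [-0.001 -0.002 -1.   ] F [-0.6  0.2  0.1] j [ 1.19  0.05  1.61 -0.    1.48 -0.12] w 1.0
[  -4.5 -394.1  595. ] turn 0.066
[ 139.5 -393.8  595. ] turn 0.066
```

Emit:
play_rows([
  [-5,-197,297,0.03,1],
  [-5,-197,297,0.03,1],
  [-5,-197,297,0.03,1],
  [-5,-197,297,0.03,1],
  [-5,-197,297,0.03,1],
  [-5,-197,297,0.03,1],
  [-5,-197,297,0.03,1],
  [-5,-197,297,0.03,1],
])

```text
time: 1.1
tool_pos: [0.3985, 0.3351, 0.2006]
tool_rot: [0.699, 0.104, 0.7, -0.104]
contact_force: [-1.0, 0.0, -0.0]
gripper_width: -0.002
```

```bash
python3 -c "
from w import *
rows([(100,-19,200,71),(100,-19,56,71)])"
```

```text
t 1.1 pos [0.3985 0.3351 0.2006] yaw_y 73.0 xaxis [-0.001  0.    -1.   ] F [-1.  0. -0.] j [ 0.56 -0.2   1.85  0.    1.5  -0.72] w -0.0
[ 3.000e-01 -1.886e+02  3.043e+02] turn 0.036
[ 144.3 -188.6  304.4] turn 0.036
```

Emit:
play_rows([
  [0,-189,304,0.036,1],
  [0,-189,304,0.036,1],
  [0,-189,304,0.036,1],
  [0,-189,304,0.036,1],
  [0,-189,304,0.036,1],
  [0,-189,304,0.036,1],
  [0,-189,304,0.036,1],
  [0,-189,304,0.036,1],
])

```text
time: 2.1
tool_pos: [0.6341, 0.0672, 0.2005]
tool_rot: [0.697, 0.116, 0.698, -0.116]
contact_force: [-0.1, 0.4, 0.3]
gripper_width: -0.002
```

```bash
python3 -c "
from w import *
rows([(100,-19,200,71),(100,-19,56,71)])
f=grab('wrist');print(f['origin'],f['rotation'].round(2),f['fx'])
cv2.imwrite('pics/w1.png',cv2.convertScaleAbs(f['img'][:,:,::-1],alpha=1.3))"
```

```text
t 2.1 pos [0.6341 0.0672 0.2005] yaw_y 71.1 xaxis [-0.001  0.001 -1.   ] F [-0.1  0.4  0.3] j [-0.01  0.08  1.58  0.    1.49 -1.25] w -0.0
[ 0.5 -1.1  0.8] turn 0.002
[144.5  -1.1   1. ] turn 0.002
[0.5713821  0.08819822 0.37756435] [[ 0.32 -0.91 -0.25]
 [ 0.95  0.31  0.09]
 [-0.   -0.27  0.96]] 334.44508759926333
```

View pics/w1.png

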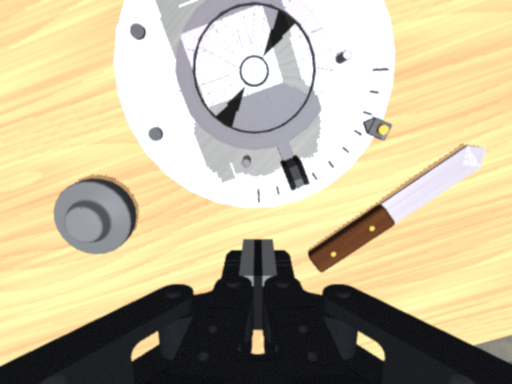

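Wrist view: hub at (254,71), stop posts at (344,57) and (247,160), tab top at (294,172), clip with its wedge tip at (366,124) and screw at (383,129). The knife is well outside the flange.

```bash
python3 -c "
from w import *
f=load('wrist')
g=cv2.cvtColor(f['img'],cv2.COLOR_RGB2GRAY)
hub=ray(f,254,71,.041);print('hub',hub)
s1=ray(f,347,54,.044);s2=ray(f,246,158,.044);print(s1,s2,'dist',np.hypot(*(s1-s2)[:2]))
for c in (hub[:2],np.array([.540,.0985]),np.array([.5391,.0975])):
  for n,u,v,z in(('s_ccw',347,54,.044),('s_cw',246,158,.044),('tab',294,172,.087),('cliptip',366,124,.015),('screw',383,129,.028),('tick0',259,196,.012),('tick9',381,69,.012)):
    d=ray(f,u,v,z)[:2]-c;print(n,(np.hypot(*d)*1e3).round(1),np.degrees(np.arctan2(d[1],d[0])).round(1),end=' | ')
  print()
"
```

```text
hub [0.53930568 0.09561584 0.041     ]
[0.5535021  0.18163259 0.044     ] [0.61416589 0.06131163 0.044     ] dist 0.13474876673956426
s_ccw 87.2 80.6 | s_cw 82.3 -24.6 | tab 94.9 3.1 | cliptip 128.3 48.1 | screw 142.7 48.7 | tick0 129.9 -16.7 | tick9 129.8 73.2 | 
s_ccw 84.2 80.8 | s_cw 83.0 -26.6 | tab 94.1 1.3 | cliptip 125.7 47.5 | screw 140.1 48.1 | tick0 130.1 -18.0 | tick9 126.8 73.1 | 
s_ccw 85.4 80.3 | s_cw 83.3 -25.7 | tab 95.0 1.9 | cliptip 127.1 47.5 | screw 141.4 48.1 | tick0 130.6 -17.5 | tick9 128.1 72.9 |
```

Emit:
play_rows([
  [36,-1,1,0,1],
  [72,-1,1,0,1],
  [108,-1,1,0,1],
  [144,-1,1,0,1],
  [144,-1,1,0,1],
])

```text
time: 2.78
tool_pos: [0.6315, 0.066, 0.0534]
tool_rot: [0.695, 0.116, 0.7, -0.116]
contact_force: [1.0, -0.8, 0.1]
gripper_width: 0.005
```

```bash
sed -i 's/^C=.*/C=np.array([.5391,.0970])/' w.py; cat >> w.py <<'E'
def tabrows(ths,off,z=54):
    rows([(np.hypot(100,off),th+np.degrees(np.arctan2(off,100)),z,th+90) for th in ths])
E
python3 -c "
from w import *
tabrows([-4,2,10,18,26,34,42,50],-23.5)"
```

```text
t 2.77 pos [0.6315 0.066  0.0534] yaw_y 71.1 xaxis [-0.008  0.    -1.   ] F [ 1.  -0.8  0.1] j [-0.01  0.2   1.69  0.    1.25 -1.25] w 0.0
[-0.7  2.4  5.2] turn -0.26
[-0.7 13.1  4.3] turn -0.364
[-0.7 27.2  1.4] turn -0.504
[-0.7 40.7 -3.4] turn -0.644
[ -0.7  53.4 -10.1] turn -0.783
[ -0.7  65.  -18.4] turn -0.923
[ -0.6  75.4 -28.3] turn -1.063
[ -0.5  84.3 -39.5] turn -1.202
```

Emit:
play_rows([
  [-1,0,5,-0.18,1],
  [-1,7,5,-0.32,1],
  [-1,20,3,-0.44,1],
  [-1,34,-1,-0.57,1],
  [-1,47,-6,-0.71,1],
  [-1,59,-14,-0.85,1],
  [-1,70,-23,-0.99,1],
  [-1,80,-34,-1.13,1],
])

```text
time: 3.78
tool_pos: [0.6302, 0.1526, 0.061]
tool_rot: [0.652, -0.277, 0.649, 0.276]
contact_force: [0.3, -0.6, 0.4]
gripper_width: -0.002
```

```bash
python3 -c "
from w import *
tabrows([50,56,62,68,71,73,74,75],-23.5)
f=grab('top');cv2.imwrite('pics/t2.png',cv2.convertScaleAbs(cv2.resize(f['img'][95:215,180:315,::-1],None,fx=4,fy=4,interpolation=cv2.INTER_CUBIC),alpha=1.4))"
```

```text
t 3.77 pos [0.6302 0.1526 0.061 ] yaw_y 136.1 xaxis [ 0.004  0.001 -1.   ] F [ 0.3 -0.6  0.4] j [ 0.12  0.22  1.67  0.    1.25 -2.25] w -0.0
[ 7.  10.4 -1.9] turn -0.068
[ 7.  21.1 -0.7] turn -0.173
[ 7.  31.9 -0.7] turn -0.278
[ 6.9 42.6 -1.7] turn -0.383
[ 6.9 47.8 -2.7] turn -0.435
[ 6.9 51.3 -3.5] turn -0.47
[ 6.9 53.1 -3.9] turn -0.487
[ 6.9 54.8 -4.4] turn -0.505
```

View pics/t2.png

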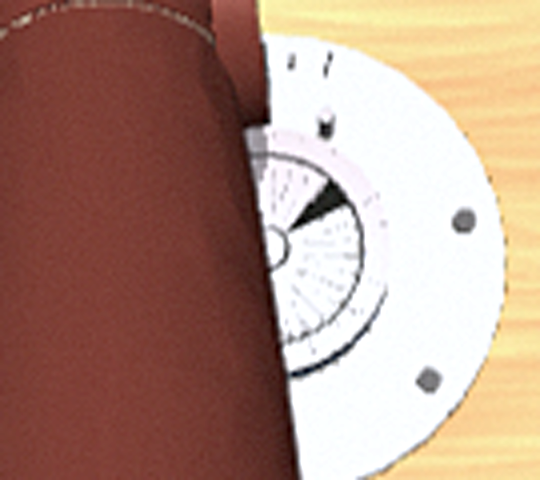

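Top view is blocked by the arm, so I'll check with the wrist camera.

```bash
python3 -c "
from w import *
f=grab('wrist');print(manip.state()['contact_force'],manip.state()['tool_pos'])
cv2.imwrite('pics/w2.png',cv2.convertScaleAbs(f['img'][:,:,::-1],alpha=1.3))"
```

```text
[ 0.39464685 -0.06109371 -0.00154806] [0.62959065 0.15315979 0.06061546]
```

View pics/w2.png

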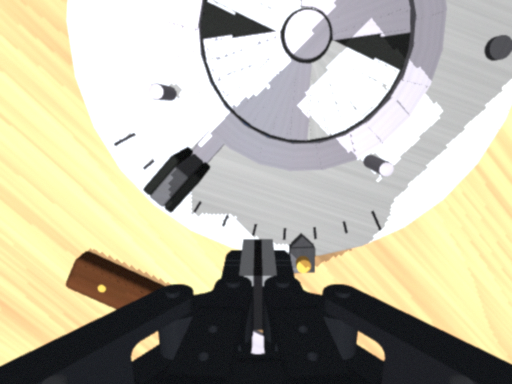

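```bash
python3 -c "
from w import *
f=load('wrist');s=manip.state();p=s['tool_pos']
print(f['origin'],f['rotation'].round(3),proj(f,p),'flange C',proj(f,[*C,.041]),'tab exp',proj(f,[*(C+.1*np.array([1,.04])),.087]))
print(f['range_z'][238:300:6,258].round(3)); c=cloud(f);print(c[238:300:6,258].round(3)); print('tab',c[170,175],c[33,306])
print(c[375,150],c[200,240],c[225,258])"
```

```text
[0.5829745  0.10428728 0.23761738] [[-0.723 -0.665 -0.188]
 [ 0.691 -0.697 -0.194]
 [-0.002 -0.27   0.963]] (np.float64(258.21569292152475), np.float64(230.06676059499614)) flange C (np.float64(307.9096343262587), np.float64(36.960220076209794)) tab exp (np.float64(165.63919783588864), np.float64(187.30848494435884))
[0.244 0.142 0.137 0.131 0.126 0.122 0.117 0.116 0.117 0.118 0.12 ]
[[0.647 0.171 0.011]
 [0.622 0.145 0.106]
 [0.622 0.145 0.112]
 [0.622 0.145 0.118]
 [0.622 0.145 0.123]
 [0.622 0.145 0.127]
 [0.622 0.145 0.132]
 [0.623 0.146 0.134]
 [0.625 0.148 0.133]
 [0.627 0.15  0.133]
 [0.629 0.152 0.132]]
tab [0.63037627 0.09844128 0.08565561] [0.53887172 0.0949036  0.04239452]
[0.65804446 0.13722296 0.15751681] [0.63634083 0.14166756 0.01108763] [0.64007404 0.16392698 0.01105942]
```

The lever is unmoved, at pixel (178,178). The visible fingertip depth (about 0.106) doesn't match the reported TCP height of 0.061, so the fingers seem to have passed over the tab. I'll check with the scene camera.

```bash
python3 -c "
from w import *
f=grab('scene');p=manip.state()['tool_pos'];print(p,proj(f,p),proj(f,p+[0,0,.045]))
u,v=map(int,proj(f,p)); x0=max(0,u-100);y0=max(0,v-110);np.save('o.npy',[x0,y0]);print(x0,y0)
i=f['img'][:,:,::-1].copy();c=f['img'][y0:y0+180,x0:x0+200,::-1].copy();cv2.circle(c,(u-x0,v-y0),1,(0,0,255),-1)
cv2.imwrite('pics/s2.png',cv2.convertScaleAbs(cv2.resize(c,None,fx=3,fy=3,interpolation=cv2.INTER_CUBIC),alpha=1.6))"
```

```text
[0.62990678 0.15226992 0.06033937] (np.float64(220.4077212467348), np.float64(254.72527203301158)) (np.float64(219.1456955330873), np.float64(239.12531360278234))
120 144
```

View pics/s2.png

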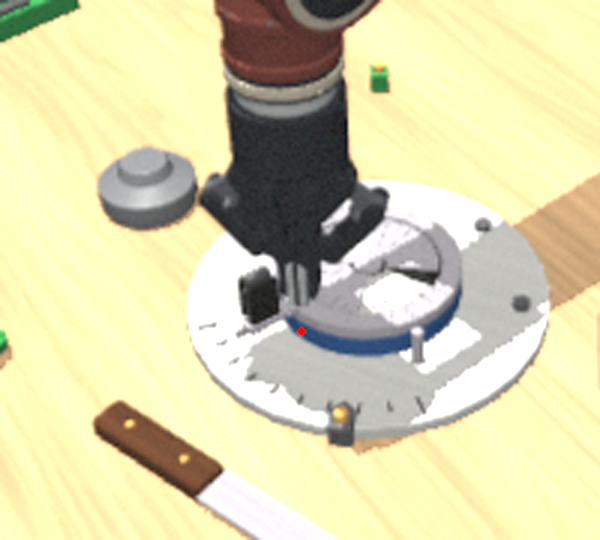

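```bash
python3 -c "
from w import *
f=load('scene');c=cloud(f)
u=120+296//3
for v in range(144+80,144+112,2): print(v,c[v,u-1].round(3),c[v,u+4].round(3))
w=load('wrist');d=cloud(w)
for v in range(234,250,2): print(v,d[v,250].round(3),d[v,265].round(3))
m=(d[...,2]>.09)&(d[...,2]<.15);m[:235]=0;print(np.argwhere(m)[:,0].min(),d[m][:,2].min())
"
```

```text
224 [0.631 0.151 0.146] [0.632 0.173 0.162]
226 [0.937 0.725 0.695] [0.63  0.169 0.153]
228 [0.634 0.156 0.14 ] [0.63  0.168 0.147]
230 [0.636 0.158 0.137] [0.631 0.169 0.143]
232 [0.637 0.159 0.133] [0.631 0.168 0.137]
234 [0.637 0.159 0.128] [0.629 0.164 0.127]
236 [0.638 0.16  0.124] [0.629 0.164 0.122]
238 [0.638 0.159 0.118] [0.628 0.162 0.115]
240 [0.638 0.158 0.112] [0.629 0.163 0.111]
242 [0.639 0.159 0.107] [0.629 0.161 0.104]
244 [0.638 0.157 0.1  ] [0.629 0.161 0.097]
246 [0.611 0.105 0.039] [0.603 0.113 0.041]
248 [0.611 0.103 0.032] [0.606 0.118 0.04 ]
250 [0.611 0.102 0.024] [0.607 0.12  0.036]
252 [0.611 0.102 0.018] [0.608 0.119 0.03 ]
254 [0.611 0.102 0.012] [0.607 0.118 0.022]
234 [0.649 0.165 0.011] [0.641 0.172 0.012]
236 [0.65  0.166 0.01 ] [0.642 0.174 0.011]
238 [0.651 0.167 0.011] [0.643 0.175 0.011]
240 [0.625 0.143 0.101] [0.62  0.148 0.1  ]
242 [0.625 0.143 0.103] [0.62  0.147 0.103]
244 [0.625 0.143 0.105] [0.62  0.147 0.106]
246 [0.624 0.143 0.108] [0.62  0.147 0.107]
248 [0.625 0.143 0.11 ] [0.621 0.148 0.108]
239 0.09823130039992481
```

Both cameras put the real fingertip at z≈0.098 with the TCP reading 0.0605, so the tip is about 37 mm higher than reported. The fingers did pass over the tab. I'll rise, go back and sweep with the reported z about 0.023.

```bash
python3 -c "
from w import *
tabrows([30,20,10,0,-6],-23.5,85)
tabrows([-6],-23.5,23)"
```

```text
t 3.92 pos [0.6299 0.1523 0.0603] yaw_y 135.7 xaxis [ 0.003  0.    -1.   ] F [-0.7  0.2  0.5] j [ 0.12  0.22  1.67 -0.    1.25 -2.25] w -0.0
[-24.6 -23.3 -13. ] turn 0.275
[-24.6 -38.2 -23. ] turn 0.449
[-24.6 -51.1 -35.5] turn 0.624
[-24.7 -61.6 -49.9] turn 0.798
[-24.7 -66.7 -59.4] turn 0.903
t 3.92 pos [0.6299 0.1523 0.0603] yaw_y 135.7 xaxis [ 0.003  0.    -1.   ] F [-0.7  0.2  0.5] j [ 0.12  0.22  1.67 -0.    1.25 -2.25] w -0.0
[ 37.3 -66.5 -59.6] turn 0.903
```

Emit:
play_rows([
  [-25,0,0,0.1,1],
  [-25,-23,-13,0.27,1],
  [-25,-38,-23,0.45,1],
  [-25,-51,-35,0.62,1],
  [-25,-62,-50,0.8,1],
  [-25,-67,-59,0.9,1],
  [-25,-67,-59,0.9,1],
  [-25,-67,-59,0.9,1],
])

```text
time: 4.92
tool_pos: [0.6365, 0.0621, 0.0837]
tool_rot: [0.707, 0.036, 0.706, -0.036]
contact_force: [-0.3, 1.0, -0.4]
gripper_width: 0.0
```

```bash
python3 -c "
from w import *
tabrows([-6],-23.5,23)
f=grab('wrist');d=cloud(f);m=(d[...,2]>.1)&(d[...,2]<.3);m[:200]=0;m[:,:245]=0;m[:,272:]=0;v,u=np.argwhere(m)[0];print(v,u,d[v+1,u])"
```

```text
t 4.92 pos [0.6365 0.0621 0.0837] yaw_y 84.2 xaxis [ 0.001  0.    -1.   ] F [-0.3  1.  -0.4] j [-0.02  0.18  1.67  0.    1.29 -1.49] w 0.0
[60.7  1.  -0.5] turn 0.004
212 266 [0.65087641 0.06650863 0.01120593]
```

Emit:
play_rows([
  [15,0,0,0,1],
  [30,0,0,0,1],
  [42,0,0,0,1],
  [50,0,0,0,1],
  [56,0,0,0,1],
  [60,0,0,0,1],
  [60,0,0,0,1],
])

```text
time: 5.85
tool_pos: [0.636, 0.0619, 0.0229]
tool_rot: [0.706, 0.036, 0.706, -0.036]
contact_force: [-0.1, 0.4, -0.1]
gripper_width: 0.001
```

```bash
python3 -c "
from w import *
tabrows([2,8,14,20,26,32,38,44],-23.5,23)
f=grab('scene');d=cloud(f);p=manip.state()['tool_pos'];u,v=map(int,proj(f,p+[.008,.006,.037]));print(u,v)
for k in range(v-12,v+10,2): print(k,d[k,u].round(3))"
```

```text
t 5.85 pos [0.636  0.0619 0.0229] yaw_y 84.2 xaxis [-0.  0. -1.] F [-0.1  0.4 -0.1] j [-0.02  0.24  1.7   0.    1.19 -1.49] w 0.0
[-0.1 15.4  2.3] turn -0.137
[-0.1 26.1  2.7] turn -0.241
[-0.1 36.8  2.1] turn -0.346
[-0.1 47.4  0.3] turn -0.451
[-0.1 57.8 -2.6] turn -0.556
[-0.1 67.8 -6.6] turn -0.66
[ -0.1  77.3 -11.6] turn -0.765
[ -0.1  86.3 -17.5] turn -0.87
195 235
223 [0.651 0.089 0.116]
225 [0.651 0.088 0.11 ]
227 [0.644 0.07  0.088]
229 [0.644 0.069 0.081]
231 [0.644 0.07  0.076]
233 [0.644 0.066 0.068]
235 [0.644 0.066 0.061]
237 [0.625 0.021 0.012]
239 [0.628 0.028 0.013]
241 [0.632 0.034 0.013]
243 [0.635 0.04  0.012]
```

Emit:
play_rows([
  [0,15,2,-0.14,1],
  [0,26,3,-0.24,1],
  [0,37,2,-0.35,1],
  [0,47,0,-0.45,1],
  [0,58,-3,-0.56,1],
  [0,68,-7,-0.66,1],
  [0,77,-12,-0.77,1],
  [0,86,-18,-0.87,1],
])

```text
time: 6.9
tool_pos: [0.6284, 0.1489, 0.0238]
tool_rot: [0.656, -0.267, 0.654, 0.265]
contact_force: [2.8, -2.3, -1.8]
gripper_width: 0.005
```

```bash
cat > lev.py <<'E'
from w import *
def lever(f):
    d=cloud(f); x=d[...,:2]-C; r=np.hypot(*np.moveaxis(x,-1,0)); g=f['img'].max(-1)
    a=np.degrees(np.arctan2(x[...,1],x[...,0]))
    m=(d[...,2]>.079)&(d[...,2]<.092)&(r>.08)&(r<.118)&(g<90)
    print('lever n',m.sum(),'ang',a[m].mean().round(1) if m.any() else None,'r',r[m].mean().round(4) if m.any() else None)
E
python3 -c "
from lev import *
tabrows([50,56,62,67,70,72,73,74],-23.5,23)
f=grab('wrist');lever(f);lever(grab('scene'))
cv2.imwrite('pics/w3.png',cv2.convertScaleAbs(f['img'][:,:,::-1],alpha=1.3))"
```

```text
t 6.9 pos [0.6284 0.1489 0.0238] yaw_y 134.2 xaxis [ 0.004 -0.001 -1.   ] F [ 2.8 -2.3 -1.8] j [ 0.12  0.26  1.69 -0.    1.19 -2.22] w 0.0
[ 0.8 11.7  1.7] turn -0.101
[ 0.7 22.4  2.5] turn -0.206
[ 0.7 33.2  2.2] turn -0.311
[ 0.7 42.1  1.1] turn -0.398
[ 0.7 47.4  0. ] turn -0.45
[ 0.6 50.8 -0.8] turn -0.485
[ 0.6 52.6 -1.3] turn -0.503
[ 0.6 54.3 -1.8] turn -0.52
lever n 2466 ang 37.1 r 0.094
lever n 131 ang 39.5 r 0.1052
```

View pics/w3.png

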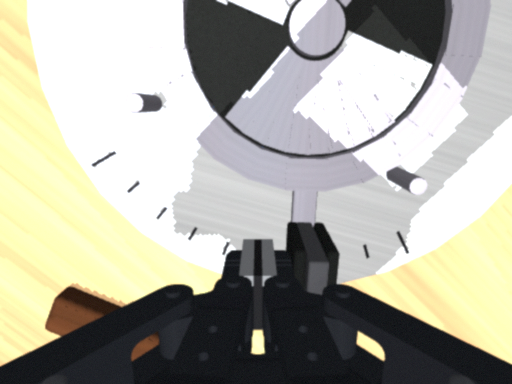

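The lever is now moving. It sits against the fingers at (312,255), and the shutter openings are growing. Continue to the stop.

Emit:
play_rows([
  [0,10,2,-0.1,1],
  [0,20,2,-0.2,1],
  [0,30,2,-0.3,1],
  [0,38,2,-0.37,1],
  [0,42,1,-0.4,1],
  [0,45,1,-0.43,1],
])

```text
time: 7.75
tool_pos: [0.597, 0.182, 0.0238]
tool_rot: [0.584, -0.399, 0.584, 0.398]
contact_force: [2.2, -2.8, 2.2]
gripper_width: 0.004
```

```bash
python3 -c "
from lev import *
tabrows([70,72,74,76,78,80,82],-23.5,23)
f=grab('wrist');lever(f);lever(grab('scene'))
"
```

```text
t 7.75 pos [0.597  0.182  0.0238] yaw_y 158.7 xaxis [ 0.002 -0.001 -1.   ] F [ 2.2 -2.8  2.2] j [ 0.18  0.21  1.74 -0.    1.19 -2.59] w 0.0
[0.8 1.9 0.3] turn -0.023
[0.8 5.4 1. ] turn -0.058
[0.8 9.  1.5] turn -0.093
[ 0.8 12.5  2. ] turn -0.128
[ 0.8 16.1  2.3] turn -0.163
[ 0.8 19.7  2.5] turn -0.198
[ 0.8 23.3  2.5] turn -0.233
lever n 2425 ang 62.4 r 0.0935
lever n 123 ang 62.7 r 0.1069
```

Emit:
play_rows([
  [0,3,0,-0.03,1],
  [0,6,1,-0.06,1],
  [0,9,1,-0.09,1],
  [0,11,2,-0.11,1],
])

```text
time: 8.35
tool_pos: [0.5893, 0.1873, 0.0236]
tool_rot: [0.562, -0.433, 0.559, 0.429]
contact_force: [13.5, -6.4, -4.2]
gripper_width: 0.007
```

Emit:
play_rows([
  [0,1.5,0,-0.015,1],
  [0,3,0,-0.03,1],
])

```text
time: 8.6
tool_pos: [0.5896, 0.1877, 0.0238]
tool_rot: [0.558, -0.442, 0.551, 0.435]
contact_force: [23.2, -4.2, -10.9]
gripper_width: 0.0
```

```bash
python3 -c "
from lev import *
tabrows([74,76,78,80,82],-23.5,23)
f=grab('wrist');lever(f);lever(grab('scene'))
cv2.imwrite('pics/w4.png',cv2.convertScaleAbs(f['img'][:,:,::-1],alpha=1.3))
"
```

```text
t 8.6 pos [0.5896 0.1877 0.0238] yaw_y 166.7 xaxis [ 0.014 -0.002 -1.   ] F [ 23.2  -4.2 -10.9] j [ 0.19  0.19  1.77 -0.    1.17 -2.72] w 0.0
[ 0.8  0.2 -1.1] turn 0.048
[ 0.8  3.6 -0.1] turn 0.013
[0.7 7.1 0.7] turn -0.022
[ 0.7 10.6  1.3] turn -0.057
[ 0.6 14.2  1.9] turn -0.092
lever n 2364 ang 67.7 r 0.0936
lever n 112 ang 67.3 r 0.1075
```

View pics/w4.png

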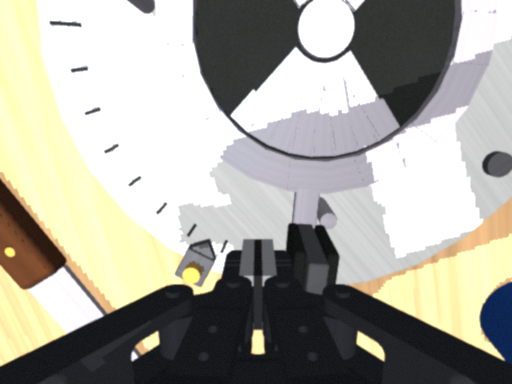

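The lever arm is against the open stop post at (325,213), and the force rose to 24 N with no further motion. Now back off, lift and cross to the counter-clockwise side.

Emit:
play_rows([
  [0,-8,0,0,1],
  [0,-15,0,0,1],
  [-30,-15,0,0,1],
  [-60,-15,0,0,1],
  [-60,-15,0,0,1],
])

```text
time: 9.32
tool_pos: [0.5998, 0.1862, 0.0855]
tool_rot: [0.556, -0.439, 0.553, 0.438]
contact_force: [-0.1, 0.4, 0.2]
gripper_width: 0.0
```

```bash
python3 -c "
from lev import *
tabrows([74],45,83);tabrows([74],45,23)
f=grab('wrist');lever(f);lever(grab('scene'))
"
```

```text
t 9.32 pos [0.5998 0.1862 0.0855] yaw_y 166.7 xaxis [ 0.004  0.001 -1.   ] F [-0.1  0.4  0.2] j [ 0.18  0.15  1.7   0.    1.29 -2.73] w 0.0
[ 2.3 78.8  1.3] turn 0.047
t 9.32 pos [0.5998 0.1862 0.0855] yaw_y 166.7 xaxis [ 0.004  0.001 -1.   ] F [-0.1  0.4  0.2] j [ 0.18  0.15  1.7   0.    1.29 -2.73] w 0.0
[62.3 79.   1.1] turn 0.047
lever n 1134 ang 72.6 r 0.0975
lever n 69 ang 73.1 r 0.1008
```

Emit:
play_rows([
  [-5,25,1,0.02,1],
  [-5,60,1,0.05,1],
  [-3,79,1,0.05,1],
  [10,79,1,0.05,1],
  [30,79,1,0.05,1],
  [48,79,1,0.05,1],
  [62,79,1,0.05,1],
  [62,79,1,0.05,1],
])

```text
time: 10.42
tool_pos: [0.5206, 0.2043, 0.0188]
tool_rot: [0.564, -0.424, 0.567, 0.425]
contact_force: [-0.2, -0.4, -0.5]
gripper_width: -0.002
```

```bash
python3 -c "
from lev import *
tabrows([82,74,70,66,62,58,56,54],23.5,23)
f=grab('wrist');lever(f);lever(grab('scene'))
cv2.imwrite('pics/w5.png',cv2.convertScaleAbs(f['img'][:,:,::-1],alpha=1.3))
"
```

```text
t 10.43 pos [0.5206 0.2043 0.0188] yaw_y 163.8 xaxis [-0.004 -0.001 -1.   ] F [-0.2 -0.4 -0.5] j [ 0.24  0.08  1.9  -0.    1.17 -2.62] w -0.0
[ -4.2 -10.1  -2.2] turn -0.143
[ -4.3 -23.8   2.1] turn -0.004
[ -4.3 -30.8   3.5] turn 0.066
[ -4.3 -37.9   4.4] turn 0.136
[ -4.3 -45.1   4.8] turn 0.206
[ -4.4 -52.3   4.8] turn 0.276
[ -4.4 -55.8   4.5] turn 0.311
[ -4.4 -59.4   4.2] turn 0.345
lever n 2836 ang 84.9 r 0.0971
lever n 102 ang 80.3 r 0.1053
```

View pics/w5.png

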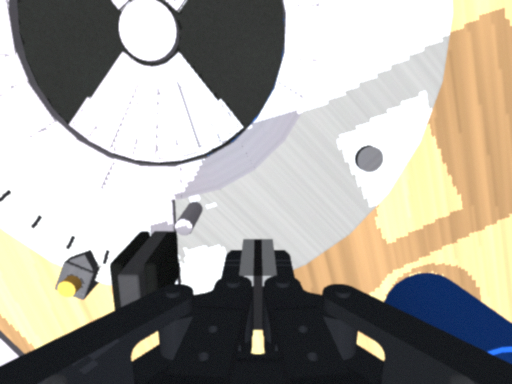

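Lever (150,270) still at the stop post (190,215), with the clip at (75,275) and the fingers clear on the counter-clockwise side. Now push clockwise, stopping short of the clip first.

Emit:
play_rows([
  [-3,-12,1,0,1],
  [-3,-24,2,0,1],
  [-4,-31,3,0.06,1],
  [-4,-38,4,0.13,1],
  [-4,-45,5,0.2,1],
  [-4,-52,5,0.27,1],
  [-4,-56,5,0.31,1],
  [-4,-56,5,0.31,1],
])

```text
time: 11.52
tool_pos: [0.5778, 0.1938, 0.0252]
tool_rot: [0.624, -0.332, 0.624, 0.332]
contact_force: [-0.1, 0.1, -0.6]
gripper_width: 0.0
```

```bash
python3 -c "
from lev import *
tabrows([54,53,52,51,50,49,48,47,46],23.5,23)
f=grab('wrist');lever(f);lever(grab('scene'))
cv2.imwrite('pics/w6.png',cv2.convertScaleAbs(f['img'][:,:,::-1],alpha=1.3))
"
```

```text
t 11.53 pos [0.5778 0.1938 0.0252] yaw_y 146.1 xaxis [ 0.001  0.    -1.   ] F [-0.1  0.1 -0.6] j [ 0.2   0.18  1.78 -0.    1.18 -2.35] w 0.0
[ 2.2 -2.  -1.1] turn 0.036
[ 2.2 -3.8 -0.8] turn 0.053
[ 2.2 -5.6 -0.5] turn 0.071
[ 2.2 -7.3 -0.2] turn 0.088
[ 2.2 -9.1  0. ] turn 0.106
[  2.2 -10.9   0.2] turn 0.123
[  2.2 -12.7   0.4] turn 0.141
[  2.2 -14.5   0.5] turn 0.158
[  2.2 -16.3   0.7] turn 0.175
lever n 2714 ang 59.8 r 0.0948
lever n 109 ang 60.6 r 0.1068
```

View pics/w6.png

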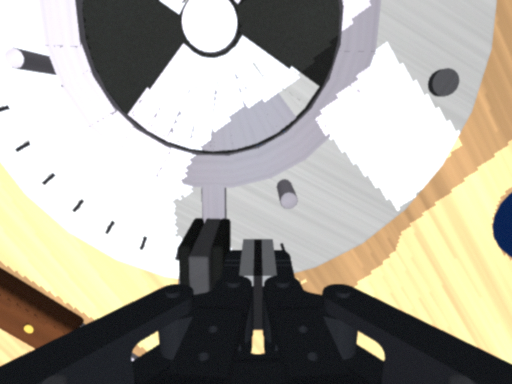

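Emit:
play_rows([
  [1,-3,0,0.03,1],
  [1,-6,0,0.06,1],
  [1,-9,0,0.1,1],
  [1,-9,0,0.1,1],
])

```text
time: 12.12
tool_pos: [0.5848, 0.1888, 0.0241]
tool_rot: [0.64, -0.301, 0.64, 0.3]
contact_force: [-0.3, 1.2, -0.5]
gripper_width: 0.002
```

Emit:
play_rows([
  [0,8,0,0,1],
  [0,15,0,0,1],
  [-40,25,0,0,1],
  [-90,45,0,0,1],
  [-130,60,0,0,1],
  [-130,60,0,0,1],
  [-130,60,0,0,1],
])

```text
time: 13.0
tool_pos: [0.5377, 0.227, 0.1531]
tool_rot: [0.64, -0.301, 0.64, 0.301]
contact_force: [0.2, -0.7, -1.0]
gripper_width: 0.001
```

```bash
python3 -c "
from lev import *
rows([])
f=grab('wrist');lever(f);lever(grab('scene'))
for n,a in(('p37',122),):
  u,v=proj(f,[*(C+.115*np.array([np.cos(.84),np.sin(.84)])),.03])
print(u,v);x0=int(max(0,min(512-160,u-80)));y0=int(max(0,min(384-120,v-60)));print(x0,y0)
cv2.imwrite('pics/w7.png',cv2.convertScaleAbs(cv2.resize(f['img'][y0:y0+120,x0:x0+160,::-1],None,fx=5,fy=5,interpolation=cv2.INTER_CUBIC),alpha=1.5))
"
```

```text
t 13.0 pos [0.5377 0.227  0.1531] yaw_y 140.3 xaxis [-0.001 -0.001 -1.   ] F [ 0.2 -0.7 -1. ] j [ 0.27 -0.01  1.75 -0.    1.4  -2.18] w 0.0
lever n 395 ang 51.3 r 0.0974
lever n 61 ang 51.4 r 0.1015
164.0894050237636 199.7825727395563
84 139
```

View pics/w7.png

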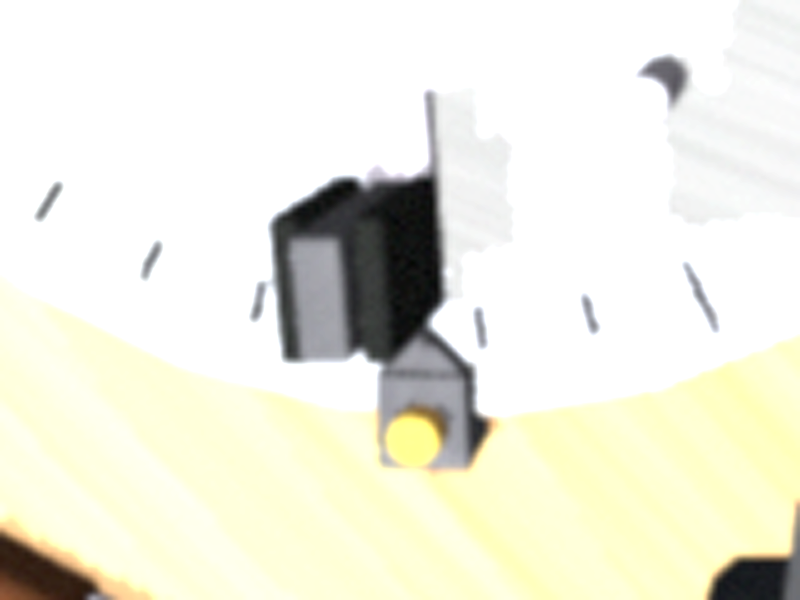

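The crop shows the tab top face at (318,296), a little clockwise of... its pointer is hidden behind the tab. The clip tip is at (424,333) and the screw at (414,437), with ticks visible. I'll work out the angles with a tick-fitted centre; the 12 views are used, so it's numbers only from here.

```bash
cat > fit.py <<'E'
from lev import *
from scipy.optimize import least_squares
f=load('wrist'); px=lambda x,y:(84+(x+.5)/5-.5,139+(y+.5)/5-.5)
tk=[((702,297),45),((590,314),35),((480,328),25),((258,300),5),((152,260),-5),((50,200),-15)]
T=np.array([ray(f,*px(*q),.012)[:2] for q,_ in tk]); A=np.radians([a for _,a in tk])
hub=ray(f,*proj(f,[*C,.041]),.041)[:2]
def res(q): return np.concatenate([(q[:2]+q[2]*np.c_[np.cos(A+q[3]),np.sin(A+q[3])]-T).ravel(), (q[2:3]-.1285)*2])
s=least_squares(res,[*C,.128,np.radians(28)]);c=s.x[:2];print('C',s.x[:3].round(4),'yaw',np.degrees(s.x[3]).round(2),'res mm',(s.fun*1e3).round(1))
def pol(q,z,c=c): d=ray(f,*px(*q),z)[:2]-c;return (np.hypot(*d)*1e3).round(1),np.degrees(np.arctan2(d[1],d[0])).round(2)
for cc in(c,C):
  print('clip tip',pol((424,333),.015,cc),'screw',pol((414,437),.028,cc))
  for q in((290,235),(345,235),(350,357),(295,357)): print('core',pol(q,.087,cc))
  print('core c',pol((320,296),.087,cc),'edge top ccw cheek inner/outer', pol((432,180),.082,cc),pol((385,357),.082,cc))
for n in('scene','top'):
  g=load(n)
E
python3 fit.py
```

```text
C [0.5357 0.0963 0.1282] yaw 27.01 res mm [-1.  -1.2  0.2  1.5  0.2  1.2  0.2  0.2  0.2 -0.7  0.2 -1.  -0.6]
clip tip (np.float64(127.5), np.float64(47.11)) screw (np.float64(144.4), np.float64(47.58))
core (np.float64(91.0), np.float64(46.54))
core (np.float64(90.9), np.float64(51.71))
core (np.float64(109.9), np.float64(51.04))
core (np.float64(110.1), np.float64(46.68))
core c (np.float64(100.3), np.float64(48.98)) edge top ccw cheek inner/outer (np.float64(84.7), np.float64(60.13)) (np.float64(111.6), np.float64(52.99))
clip tip (np.float64(124.7), np.float64(48.05)) screw (np.float64(141.6), np.float64(48.42))
core (np.float64(88.3), np.float64(47.85))
core (np.float64(88.3), np.float64(53.18))
core (np.float64(107.3), np.float64(52.24))
core (np.float64(107.3), np.float64(47.76))
core c (np.float64(97.6), np.float64(50.24)) edge top ccw cheek inner/outer (np.float64(82.5), np.float64(61.95)) (np.float64(109.0), np.float64(54.21))
```

```bash
cat > cmp.py <<'E'
from lev import *
def ang(f,zlo,zhi,z,r0,r1,c,a0=38,a1=65,sel=None):
    d=cloud(f); x=d[...,:2]-c; r=np.hypot(x[...,0],x[...,1]); a=np.degrees(np.arctan2(x[...,1],x[...,0]))
    m=(d[...,2]>zlo)&(d[...,2]<zhi)&(r>r0)&(r<r1)&(a>a0)&(a<a1)
    if sel is not None: m&=sel
    if m.sum()<5: return m.sum(),None,None
    m2=np.argwhere(m); q=ray(f,m2[:,1].mean(),m2[:,0].mean(),z)[:2]-c
    return m.sum(),(np.hypot(*q)*1e3).round(1),np.degrees(np.arctan2(q[1],q[0])).round(2)
for n in('wrist','scene','top'):
    f=grab(n); h=cv2.cvtColor(f['img'],cv2.COLOR_RGB2HSV)
    ye=(h[...,0]>14)&(h[...,0]<32)&(h[...,1]>140)
    for c in (np.array([.5357,.0963]),np.array([.5391,.0970])):
        print(n,'tab',ang(f,.0845,.092,.087,.08,.12,c),'clip',ang(f,.022,.033,.028,.12,.16,c),'screw',ang(f,.02,.04,.029,.125,.16,c,sel=ye))
E
python3 cmp.py
```

```text
wrist tab (np.int64(268), np.float64(100.8), np.float64(49.06)) clip (np.int64(103), np.float64(144.1), np.float64(47.76)) screw (np.int64(63), np.float64(143.4), np.float64(47.96))
wrist tab (np.int64(268), np.float64(98.1), np.float64(50.29)) clip (np.int64(103), np.float64(141.3), np.float64(48.59)) screw (np.int64(63), np.float64(140.6), np.float64(48.79))
scene tab (np.int64(26), np.float64(102.1), np.float64(49.57)) clip (np.int64(30), np.float64(147.8), np.float64(48.43)) screw (np.int64(6), np.float64(149.9), np.float64(48.41))
scene tab (np.int64(26), np.float64(99.4), np.float64(50.8)) clip (np.int64(30), np.float64(145.1), np.float64(49.25)) screw (np.int64(6), np.float64(147.2), np.float64(49.22))
top tab (np.int64(28), np.float64(103.7), np.float64(49.2)) clip (np.int64(24), np.float64(144.7), np.float64(47.98)) screw (np.int64(10), np.float64(145.0), np.float64(48.2))
top tab (np.int64(28), np.float64(100.9), np.float64(50.41)) clip (np.int64(24), np.float64(141.9), np.float64(48.81)) screw (np.int64(10), np.float64(142.2), np.float64(49.03))
```

The three cameras agree that the tab stands about 1.3–1.7° counter-clockwise of the clip. One more small push of about 2.7 mm is needed.

```bash
python3 -c "
from lev import *
tabrows([50],42,100);tabrows([50],42,24);tabrows([50,49.4,48.9,48.7],23.5,24)"
```

```text
t 13.25 pos [0.5376 0.2267 0.1522] yaw_y 140.3 xaxis [-0.003 -0.001 -1.   ] F [ 0.2 -0.1 -0.8] j [ 0.27 -0.01  1.75 -0.    1.4  -2.18] w -0.0
[ 52.1 -42.6   1.5] turn 0.005
t 13.25 pos [0.5376 0.2267 0.1522] yaw_y 140.3 xaxis [-0.003 -0.001 -1.   ] F [ 0.2 -0.1 -0.8] j [ 0.27 -0.01  1.75 -0.    1.4  -2.18] w -0.0
[128.1 -42.7   1.7] turn 0.005
t 13.25 pos [0.5376 0.2267 0.1522] yaw_y 140.3 xaxis [-0.003 -0.001 -1.   ] F [ 0.2 -0.1 -0.8] j [ 0.27 -0.01  1.75 -0.    1.4  -2.18] w -0.0
[128.1 -61.2   1.6] turn 0.005
[128.1 -62.3   1.8] turn 0.016
[128.1 -63.2   2. ] turn 0.024
[128.1 -63.5   2.1] turn 0.028
```

Emit:
play_rows([
  [40,-42,1,0,1],
  [80,-42,1,0,1],
  [110,-42,1,0,1],
  [128,-42,1,0,1],
  [128,-50,1,0,1],
  [128,-58,1,0.01,1],
  [128,-61,2,0.015,1],
  [128,-62.5,2,0.02,1],
])

```text
time: 14.25
tool_pos: [0.5885, 0.1893, 0.0274]
tool_rot: [0.644, -0.294, 0.642, 0.294]
contact_force: [-2.1, 1.6, 2.8]
gripper_width: -0.004
```

```bash
python3 -c "
from lev import *
tabrows([49.5,49,48.8,48.5],23.5,24)"
```

```text
t 14.25 pos [0.5885 0.1893 0.0274] yaw_y 139.1 xaxis [ 0.001  0.001 -1.   ] F [-2.1  1.6  2.8] j [ 0.19  0.19  1.76  0.    1.19 -2.24] w -0.0
[ 3.4  1.2 -2.3] turn -0.006
[ 3.4  0.3 -2.1] turn 0.002
[ 3.4 -0.1 -2. ] turn 0.006
[ 3.4 -0.6 -1.9] turn 0.011
```

Pose is nominally 48.8°. Back off, lift and measure.

Emit:
play_rows([
  [0,8,0,0,1],
  [0,15,0,0,1],
  [-40,25,0,0,1],
  [-90,45,0,0,1],
  [-130,60,0,0,1],
  [-130,60,0,0,1],
  [-130,60,0,0,1],
])

```text
time: 15.12
tool_pos: [0.5416, 0.2281, 0.1552]
tool_rot: [0.643, -0.294, 0.643, 0.294]
contact_force: [-0.2, -0.2, -0.8]
gripper_width: -0.002
```

```bash
python3 cmp.py; python3 - <<'E'
from lev import *
# centre check: ring outer circle (z .041) and flange rim from top + tab/pointer in scene
f=load('scene');d=cloud(f);h=cv2.cvtColor(f['img'],cv2.COLOR_RGB2HSV)
# needle: dark pixels cast on z=.037 within r 112..123
for n in('scene','wrist','top'):
    f=load(n);v,u=np.mgrid[0:384,0:512]
    dd=np.stack([(u-f['cx'])/f['fx'],-(v-f['cy'])/f['fy'],-np.ones_like(u,float)],-1)@f['rotation'].T
    p=f['origin']+dd*((.037-f['origin'][2])/dd[...,2])[...,None]
    for c in(np.array([.5357,.0963]),np.array([.5391,.0970])):
        x=p[...,:2]-c;r=np.hypot(x[...,0],x[...,1]);a=np.degrees(np.arctan2(x[...,1],x[...,0]))
        z=cloud(f)[...,2]
        m=(r>.113)&(r<.122)&(a>38)&(a<60)&(z>.030)&(z<.043);print(n,'needle',m.sum(),a[m].mean() if m.any() else None)
# centre from symmetric ring top
for n in('wrist','scene','top'):
    f=load(n);z=cloud(f); 
    m=((z[...,2]>.034)&(z[...,2]<.048)&(np.hypot(z[...,0]-.538,z[...,1]-.097)<.082)).astype(np.uint8)
    cn=max(cv2.findContours(m,cv2.RETR_EXTERNAL,cv2.CHAIN_APPROX_NONE)[0],key=cv2.contourArea)[:,0]
    P=np.array([ray(f,*q,.041)[:2] for q in cn if 2<q[0]<509 and 2<q[1]<381])
    from scipy.optimize import least_squares
    s=least_squares(lambda q:np.hypot(*(P-q).T)-.074,[.538,.097],loss='soft_l1',f_scale=.0007);print(n,'ring C',s.x.round(4),len(P),np.median(abs(s.fun)))
E
```

```text
wrist tab (np.int64(268), np.float64(101.1), np.float64(47.66)) clip (np.int64(103), np.float64(144.3), np.float64(47.72)) screw (np.int64(60), np.float64(143.4), np.float64(47.98))
wrist tab (np.int64(268), np.float64(98.3), np.float64(48.85)) clip (np.int64(103), np.float64(141.5), np.float64(48.55)) screw (np.int64(60), np.float64(140.6), np.float64(48.82))
scene tab (np.int64(25), np.float64(102.7), np.float64(48.17)) clip (np.int64(32), np.float64(148.9), np.float64(48.07)) screw (np.int64(8), np.float64(149.6), np.float64(48.36))
scene tab (np.int64(25), np.float64(99.9), np.float64(49.35)) clip (np.int64(32), np.float64(146.1), np.float64(48.88)) screw (np.int64(8), np.float64(146.8), np.float64(49.17))
top tab (np.int64(31), np.float64(102.7), np.float64(47.73)) clip (np.int64(24), np.float64(144.0), np.float64(47.97)) screw (np.int64(9), np.float64(145.2), np.float64(48.19))
top tab (np.int64(31), np.float64(99.9), np.float64(48.9)) clip (np.int64(24), np.float64(141.2), np.float64(48.81)) screw (np.int64(9), np.float64(142.4), np.float64(49.02))
scene needle 11 48.198612733318896
scene needle 7 48.980337653089414
wrist needle 3 48.52014083216727
wrist needle 10 49.191564994345846
top needle 0 None
top needle 0 None
wrist ring C [0.5386 0.0958] 391 0.00035941305326685213
scene ring C [0.5389 0.0987] 174 0.00125168497085109
top ring C [0.5398 0.0973] 179 0.0007719087669812857
```

```bash
python3 - <<'E'
from h import *
f=load('top');c=cloud(f);H=c[...,2];R=np.hypot(c[...,0]-.5391,c[...,1]-.0975)
for n,m,z in(('cup',(H>.03)&(H<.09)&(R>.16)&(R<.3)&(c[...,1]>.2)&(c[...,0]<.5),.078),('cart',(H>.02)&(R>.16)&(R<.3)&(c[...,1]<0),.03)):
    k,l,s,ce=cv2.connectedComponentsWithStats(m.astype(np.uint8));i=1+np.argmax(s[1:,4]);print(n,s[i],ray(f,*ce[i],z).round(4))
print(manip.state()['contact_force'],manip.job_done())
E
```

```text
Traceback (most recent call last):
ValueError: attempt to get argmax of an empty sequence
```

The arm hides the cup in the top view, so I'll only check the cartridge and hand in. The fingers stayed well away from the cup.

```bash
python3 - <<'E'
from h import *
f=load('scene');c=cloud(f);h=cv2.cvtColor(f['img'],cv2.COLOR_RGB2HSV)
m=(c[...,2]>.03)&(c[...,2]<.085)&(np.hypot(c[...,0]-.435,c[...,1]-.29)<.06);print('cup',m.sum(),c[m].mean(0).round(3))
f=load('top');c=cloud(f);m=(c[...,2]>.02)&(np.hypot(c[...,0]-.6237,c[...,1]+.1213)<.07)&(c[...,2]<.06);print('cart',m.sum(),c[m].mean(0).round(3))
print(manip.state()['contact_force'],manip.job_done())
E
```

```text
cup 899 [0.433 0.295 0.058]
cart 953 [ 0.623 -0.121  0.033]
the job is handed in; nothing more can be done
[ 0.52615105  0.4792353  -0.36712349] None
```

I pushed the lever counter-clockwise to the open stop, then pushed it back clockwise in small steps to the dark index clip. The closed fingers pushed one cheek at a time and never pinched the tab. I lifted the gripper clear and handed in at about 15 s.

**Open stop:** The force rose to about 24 N with no further motion, and the picture showed the lever arm against the stop post.

**Pointer at the clip:** All three cameras put the tab within about 0.5° of the clip's centre line. A rougher hand-picked reading of the wedge tip in the wrist image, taken before the last push, would put the lever about 0.5–0.8° counter-clockwise of it. I could not see the pointer directly from above. The needle pixels found in the other two views (few of them) read 48.2–49.2°, against 47.7–49.2° for the clip.

**First sweep missed:** The real fingertip sits about 37 mm higher than the reported TCP, so the first sweep passed over the tab without touching it. Depth from two cameras confirmed this, and I corrected for it.

**Bystanders:** The cup and cartridge were still at their starting positions. I did not measure the knife again, but no move went near it.

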